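Clamp the stop in the T-slot of a slicing guide

ROBOT

A 6-joint arm with a two-finger parallel gripper is mounted at the origin on a cart in front of the work surface, level with it; the furniture and walls round the work are solid. World frame = base frame: x ahead of the robot, y to its left, z up, the work surface at z = 0. Lengths are in m, angles in rad, forces in N, time in s.
With the tool pointing down it reaches from about 0.25 to 0.775 m from the base axis. Payload 4 kg.
Tool frame: the origin (TCP) lies at the very end of the fingers, on their centre line; the grasp point (between the pads) lies 19 mm behind it; y points along the fingers, z is the direction in which the jaws open and shut, and the axes are right-handed (so a half turn about y gives the same grasp; the last joint's range is limited). The gripper opens to 94 mm and grips with 3 to 60 N. Pads are 16 mm wide; open, the fingers measure 119 mm over their backs; the gripper's body (75 mm by 177 mm) begins 78 mm behind the grasp point.
Start: joints at [1.212, 0.087, 1.371, -0, 1.684, -0.103], TCP at [0.139, 0.532, 0.206] pointing down, gripper open.
Joint ranges: [-3.1, 3.1], [-0.76, 2.03], [0.27, 2.55], [-1.08, 4.22], [0.17, 2.65], [-2.57, 2.57]. Speed limits (rad/s): [2.79, 2.79, 3.14, 3.14, 3.14, 3.14].

INTERFACE

Orientations are given as a unit quaternion [x, y, z, w].
In Python, from workcell import r, eoat, solver, read_camera, job_done, status gives the robot as it stands. The module is installed in compiled form; this text tells all that it offers. Calls block until the motion is done:
- r.move_to(position, orientation): joint-space move of the TCP to a pose.
- r.servo_line(position, rate=0.15, orientation=None, stop_force=None): straight line of the TCP; orientation=None keeps the orientation; rate is the mean speed in m/s. With stop_force (N) it stops when the force on the tool has changed by that much, and returns True; else False.
- r.movej(angles): joint-space move.
- eoat.move_gripper(opening, newtons=None): finger opening in m; newtons is the grip in N (None keeps the last); returns when the fingers have stopped.
- r.wait(seconds).
- solver.ik(position, orientation): joint angles nearest the present ones, or None.
- read_camera(name): name is "side" or "top" or "wrist"; returns a dict with "color" (420x560x3 uint8, red, green, blue), "z_map" (420x560 float32, m along the optical axis (not along the pixel's ray), 0 where there is no reading), "fx", "fy", "cx", "cy" (pixels), "R" (3x3) and "t" (3): a world point X has camera coordinates R X + t; the wrist camera has in their place "hand_eye" (4x4, takes a point from camera to tool coordinates, whose origin is the TCP and whose axes are the tool frame's). Camera axes: x right, y down, z forward; pixel columns grow to the right and rows downward; lengths in m; the calibration is good to about 2 mm. A picture is of the moment at which its call begins: read the wrist's pose just before it.
A pose or a line that the arm cannot do raises r.PlanningError and nothing moves.
- job_done(): hands the job in, once; it reports no verdict.
Readings, each from a call of its own:
- status.current_time(): time.
- status.current_joints(): joint angles.
- status.current_joint_velocities(): joint speeds.
- status.current_joint_torque(): joint torques, N m.
- status.current_eef_pos(): TCP position.
- status.current_orientation(): TCP orientation.
- status.current_ft_force(): force on the tool from outside, world axes, zero at the start.
- status.current_ft_torque(): the same for the moment, N m.
- status.current_finger_gap(): finger opening in m.
Only numpy, scipy, OpenCV 4.12 (cv2) and the standard library are available. Lean on these libraries where they do the work, as an engineer would, in place of code of your own. Each camera call takes 0.05 s, during which the arm holds its last target. There are 200 camera calls.

TASK

Fit the loose stop into the slicing guide: lower the head of its T-bolt through the wide opening of the slot, slide it along the slot until its collar touches the raised end block, and only then turn it clockwise a quarter turn so that the head lies square across under the slot. Go on turning the wing nut clockwise until you feel it come up firm against its stop, the collar pressed down on the rail; do not force it further, or the head is wrung past square. Work gently, let go, and leave the other things alone.

Things in the scene. Friction and masses are not known exactly. Their poses are not given: they have to be found in the camera images.
- rail: Slicing guide, fixed: wooden base 260 x 110 x 10 mm with an aluminium T-slot rail, 230 x 62 mm, flat top 29 mm above the base's underside. Origin: centre of the base's underside; x along the slot towards the raised end block, z up. Slot 21 mm wide between lips 6 mm thick (z 23 to 29 mm); below them a cavity 50 mm wide, z 13 to 23 mm.
- rail_entry (a point): Centre of the entry window (the wide part of the slot, 48 mm long, 27 mm wide, x -97 to -49 mm in the rail's frame), level with the rail's top; same axes as the rail. A short taper leads from it into the slot, which is 21 mm wide from x -45 mm on.
- rail_home (a point): Where the stop's axis stands, level with the rail's top, when its collar touches the end block (x +58, z 29 mm in the rail's frame); same axes as the rail. The end block is 25 mm long, 62 mm wide, its face at x +80 mm, its top 8 mm above the rail's top.
- clamp: T-bolt of the loose steel stop (0.2 kg in all), which stands upright on its head. Origin: centre of the head's underside; x along the head, z up. Head 40 (x) x 24 (y) x 7 mm, then a neck 19 mm square and 5 mm high, then a 12 mm stud that carries collar and wing nut.
- clamp_head (a point): Centre of the T-bolt's head, 3.5 mm above its underside; axes as the bolt. The neck above it has two opposite corners rounded: in the slot the bolt turns only clockwise seen from above, from head along the slot to a quarter turn, where it stops (up to 12 degrees past square). It does not turn anticlockwise from head along the slot.
- clamp_grip (a point): Grip point on the wing nut, on the bolt's axis, 46 to 48 mm above the head's underside; x along the wing. Wing 38 mm long (x), 14 mm thick (y, pinch here), from 20 mm below this point to 11 mm above; the hub below it is 24 mm across, its top 19 mm below this point. At the start the wing stands 0 to 0.6 rad clockwise (from above) of the head.
- clamp_nut: The wing nut; origin on the bolt's axis 48 mm below the grip point, x along the wing. Stiff on its thread (0.05 N m): the bolt turns with it till stopped, then the nut runs down (right-hand, 16 mm a turn) 0.9 to 1.5 rad more, to a firm stop on the stud's shoulder. To turn it takes under 0.25 N m, held still under 0.1; at the stop this jumps: 0.2 to 0.4 N m is tight, more wrings the head past square.
- clamp_collar: Steel collar under the wing nut, 44 mm across, 5 mm thick, on a stiff spring (12 N/mm, 3 mm travel); origin as the nut's, collar underside 15.4 mm above it. It first stands 6.8 to 8.4 mm above the head's top (lips: 6 mm); resting on the rail it carries the bolt, head free in the cavity. With the nut at its stop the collar presses with 12 to 17 N; over 45 N is forced.
- lemon: Bystander: lemon, 72 x 55 x 56 mm. Origin at the centre of its underside.
- tomato: Bystander: red tomato, about 74 mm across. Origin at the centre of its underside.
- pepper_mill: Bystander: turned wooden pepper mill, 58 mm across and 170 mm tall. Origin at the centre of its underside.
- garlic: Bystander: garlic bulb, 56 mm across. Origin at the centre of its underside.

How it is judged:
By the outcome, as a careful person would: the job done as asked, in the order asked, and still so for the second after the job is handed in, with the robot touching nothing.
It also fails if it takes over 69 s, if anything falls off the work surface, if the arm or the gripper's body presses on something with over 40 N, if the wrist force passes 120 N, or if a joint passes its speed limit or range.

## Working session

There is one attempt and no reset: what is moved stays moved. The work goes in short steps, each a Python script; the robot and the scene stay as the last script left them, time stands still between calls to the robot, and variables do not carry over. Pictures are saved under pics/ and viewed, about 8 in all and at most 12, crops included, and the job is handed in when it is done.

```bash
mkdir -p pics; python3 - <<'E'
from workcell import *
import cv2,numpy as np
for n in("top","side"):
    c=read_camera(n); np.savez(f"pics/{n}0.npz",**c); cv2.imwrite(f"pics/{n}0.png",c["color"][:,:,::-1])
    print(n,c["fx"],c["cx"],c["cy"],(-c["R"].T@c["t"]).round(3),c["R"].round(2).tolist())
print(status.current_time(),status.current_eef_pos(),status.current_orientation(),read_camera("wrist")["hand_eye"])
E
python3 -c "
import cv2,numpy as np
a=cv2.imread('pics/top0.png');b=cv2.imread('pics/side0.png')
cv2.imwrite('pics/both0.png',cv2.resize(np.vstack([a,b]),(400,600)))"
```

```text
top 507.8653351231065 274.3681497667511 213.59977739494772 [ 0.422 -0.029  1.114] [[0.01, -1.0, 0.01], [-0.99, -0.01, -0.11], [0.11, -0.01, -0.99]]
side 413.86974184951123 282.60765769786127 210.78697476216308 [ 0.442 -0.872  0.506] [[0.99, -0.1, 0.02], [-0.03, -0.44, -0.9], [0.1, 0.89, -0.45]]
0.1 [0.13899731 0.53164996 0.2044315 ] [ 0.70200328 -0.090366    0.0900259  -0.70065735] [[-9.55099504e-04  9.72769819e-01  2.31771366e-01 -6.66578310e-02]
 [-9.16157496e-04 -2.31772226e-01  9.72769652e-01 -1.79338790e-01]
 [ 9.99999124e-01  7.16752737e-04  1.11257590e-03 -2.82860351e-04]
 [ 0.00000000e+00  0.00000000e+00  0.00000000e+00  1.00000000e+00]]
```

View pics/top0.png

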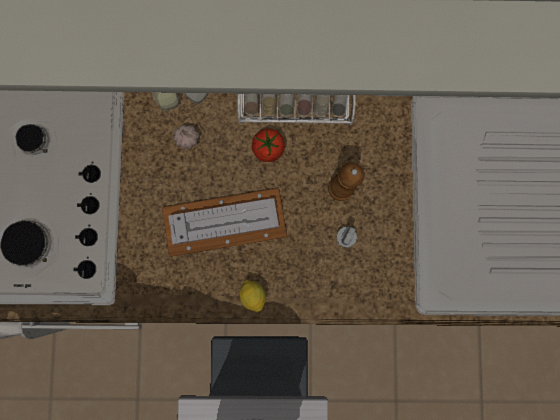

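View pics/side0.png

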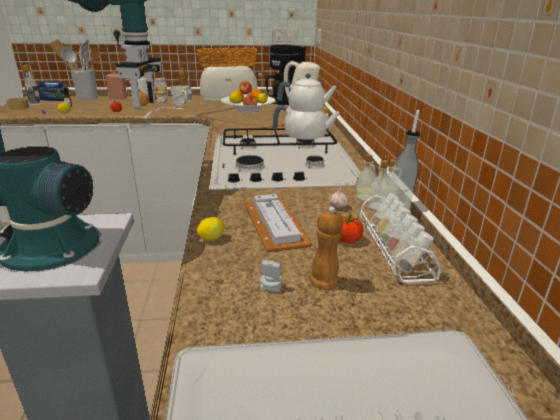

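The top view shows the rail at (165–285, 190–254), with the end block apparently at its left end. The stop is at (346,236), the mill at (346,182) and the lemon at (253,296). I'll look closer with the wrist camera over both objects.

```bash
cat > h.py <<'E'
from workcell import *
import cv2,numpy as np
from scipy.spatial.transform import Rotation as Ro
def q(yaw):
    """tool pointing down; jaw direction (tool z) at world angle yaw"""
    z=np.array([np.cos(yaw),np.sin(yaw),0]);y=np.array([0,0,-1.]);x=np.cross(y,z)
    return Ro.from_matrix(np.c_[x,y,z]).as_quat()
def wrist(name):
    p=np.array(status.current_eef_pos());o=Ro.from_quat(status.current_orientation()).as_matrix()
    c=read_camera("wrist");T=np.eye(4);T[:3,:3]=o;T[:3,3]=p
    W=T@c["hand_eye"]; c["R"]=W[:3,:3].T;c["t"]=-c["R"]@W[:3,3]
    np.savez(f"pics/{name}.npz",**c);cv2.imwrite(f"pics/{name}.png",c["color"][:,:,::-1]);return c
def load(n): return np.load(f"pics/{n}.npz")
def onz(c,u,v,z):
    d=c["R"].T@np.array([(u-c["cx"])/c["fx"],(v-c["cy"])/c["fy"],1]);o=-c["R"].T@c["t"]
    return o+d*(z-o[2])/d[2]
def cloud(c):
    v,u=np.mgrid[:420,:560];z=c["z_map"]
    P=np.stack([(u-c["cx"])/c["fx"]*z,(v-c["cy"])/c["fy"]*z,z],-1)
    return (P-c["t"])@c["R"]
def proj(c,X):
    X=c["R"]@np.asarray(X,float)+c["t"];return c["fx"]*X[0]/X[2]+c["cx"],c["fy"]*X[1]/X[2]+c["cy"]
E
python3 - <<'E'
from h import *
c=load("top0");P=cloud(c)
for n,(u,v) in dict(stop=(346,236),mill=(352,172),railblock=(180,230),railmid=(228,220),railR=(270,212)).items():
    print(n,P[v,u].round(3),onz(c,u,v,.029).round(3))
for n,(u,v) in dict(bl=(163,209),tl2=(279,190),br=(286,236),bl2=(170,254)).items(): print(n,onz(c,u,v,.01).round(3))
print([a.round(3) for a in [cloud(load("side0"))[v,u] for v,u in((270,271),(250,327))]], q(np.pi/2))
a=c["color"][170:270,150:370,::-1]
cv2.imwrite("pics/c1.png",cv2.resize(a,None,fx=3.6,fy=3.6,interpolation=2))
E
```

```text
stop [ 0.491 -0.192  0.06 ] [ 0.493 -0.197  0.029]
mill [ 0.605 -0.187  0.17 ] [ 0.632 -0.211  0.029]
railblock [0.501 0.157 0.037] [0.502 0.158 0.029]
railmid [0.526 0.058 0.012] [0.525 0.056 0.029]
railR [ 0.543 -0.033  0.028] [ 0.543 -0.033  0.029]
bl [0.549 0.2   0.01 ]
tl2 [ 0.594 -0.053  0.01 ]
br [ 0.493 -0.069  0.01 ]
bl2 [0.451 0.182 0.01 ]
[array([ 0.495, -0.207,  0.045]), array([ 0.603, -0.207,  0.086])] [ 7.07106781e-01 -2.16489014e-17  2.16489014e-17 -7.07106781e-01]
```

View pics/c1.png

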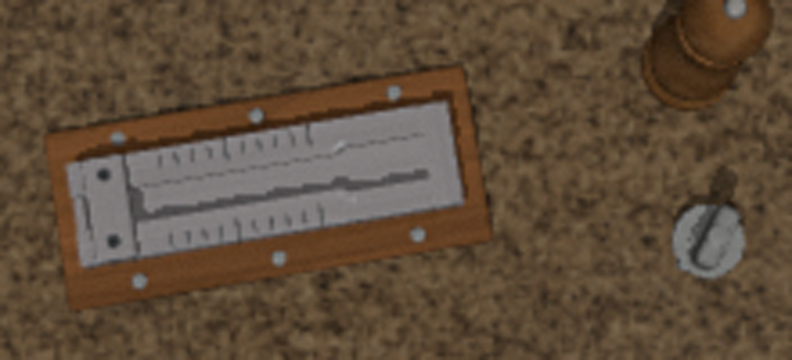

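```bash
cat >> h.py <<'E'
def look(T,az,el,d,flip=True):
    """tool pose so the wrist camera sees T from direction az (world angle target->camera), elevation el"""
    HE=np.array([[-.000955,.97277,.231771,-.066658],[-.000916,-.231772,.97277,-.179339],[1,.000717,.001113,-.000283],[0,0,0,1]])
    u=np.array([np.cos(az)*np.cos(el),np.sin(az)*np.cos(el),np.sin(el)]);z=-u
    x=np.cross(z,[0,0,1]);x/=np.linalg.norm(x);x=-x if flip else x
    M=np.eye(4);M[:3,:3]=np.c_[x,np.cross(z,x),z];M[:3,3]=np.array(T)+d*u
    W=M@np.linalg.inv(HE);return W[:3,3],Ro.from_matrix(W[:3,:3]).as_quat()
E
python3 - <<'E'
from h import *
r.move_to([.35,0,.33],q(np.pi/2))
T=[.492,-.194,.015]
for az in np.radians([180,150,210,240,270,120,90,60]):
    for el in (30,40,50):
        p,o=look(T,az,np.radians(el),.3)
        j=solver.ik(p,o); print(round(np.degrees(az)),el,p.round(3),None if j is None else np.round(j,2))
print(status.current_time())
E
```

```text
180 30 [ 0.408 -0.194  0.09 ] None
180 40 [ 0.423 -0.194  0.104] None
180 50 [ 0.439 -0.194  0.114] [-0.77 -0.34  2.01  0.35  1.15 -2.43]
150 30 [ 0.42  -0.152  0.09 ] [-0.41 -0.7   2.4  -0.14  0.64 -1.38]
150 40 [ 0.432 -0.159  0.104] [-0.44 -0.56  2.22 -0.07  0.84 -1.45]
150 50 [ 0.446 -0.167  0.114] [-0.45 -0.39  2.04 -0.04  1.03 -1.49]
210 30 [ 0.419 -0.236  0.09 ] None
210 40 [ 0.432 -0.229  0.104] None
210 50 [ 0.446 -0.22   0.114] None
240 30 [ 0.45  -0.266  0.09 ] [-1.08  0.31  1.57  0.67  1.73  2.53]
240 40 [ 0.457 -0.254  0.104] None
240 50 [ 0.465 -0.24   0.114] None
270 30 [ 0.492 -0.278  0.09 ] [-0.9   0.59  1.17  0.52  2.01  2.31]
270 40 [ 0.492 -0.263  0.104] [-0.85  0.46  1.25  0.43  1.91  2.34]
270 50 [ 0.492 -0.247  0.114] [-0.78  0.33  1.34  0.33  1.8   2.39]
120 30 [ 0.45  -0.121  0.09 ] [ 0.13 -0.24  2.14 -0.88  1.06 -0.01]
120 40 [ 0.457 -0.134  0.104] [-0.03 -0.26  2.04 -0.61  1.08 -0.33]
120 50 [ 0.466 -0.148  0.114] [-0.18 -0.22  1.92 -0.38  1.16 -0.6 ]
90 30 [ 0.492 -0.11   0.09 ] [ 0.17  0.17  1.75 -0.8   1.46  0.37]
90 40 [ 0.492 -0.125  0.104] [ 0.06  0.08  1.73 -0.65  1.42  0.19]
90 50 [ 0.492 -0.141  0.114] [-0.08  0.02  1.7  -0.47  1.4  -0.01]
60 30 [ 0.534 -0.122  0.09 ] [ 0.06  0.48  1.34 -0.67  1.8   0.6 ]
60 40 [ 0.527 -0.134  0.104] [-0.02  0.36  1.39 -0.55  1.71  0.52]
60 50 [ 0.519 -0.148  0.114] [-0.12  0.25  1.44 -0.42  1.64  0.42]
2.25
```

```bash
python3 - <<'E'
from h import *
T=[.492,-.194,.015]
for n,az,el in(("w1",90,30),("w2",150,30)):
    r.move_to(*look(T,np.radians(az),np.radians(el),.3)); c=wrist(n);print(c["fx"],c["cx"])
    P=cloud(c);m=(c["z_map"]>0)&(np.hypot(P[...,0]-.492,P[...,1]+.194)<.04)
    for lo,hi in((.002,.0075),(.013,.024),(.03,.07)):
        k=m&(P[...,2]>lo)&(P[...,2]<hi);print(lo,k.sum(),P[k].mean(0).round(4) if k.any() else 0)
print(status.current_time())
a=[cv2.imread(f"pics/{n}.png")[60:360,100:460] for n in("w1","w2")]
cv2.imwrite("pics/w12.png",cv2.resize(np.hstack(a),(800,333)))
E
```

```text
305.29277580439043 275.3362966924908
0.002 328 [ 0.4936 -0.189   0.0055]
0.013 638 [ 0.4963 -0.1884  0.0191]
0.03 1233 [ 0.4955 -0.1924  0.0466]
305.29277580439043 275.3362966924908
0.002 272 [ 0.4809 -0.1924  0.0059]
0.013 653 [ 0.4872 -0.1933  0.0193]
0.03 660 [ 0.4848 -0.1922  0.0487]
5.7167
```

View pics/w12.png

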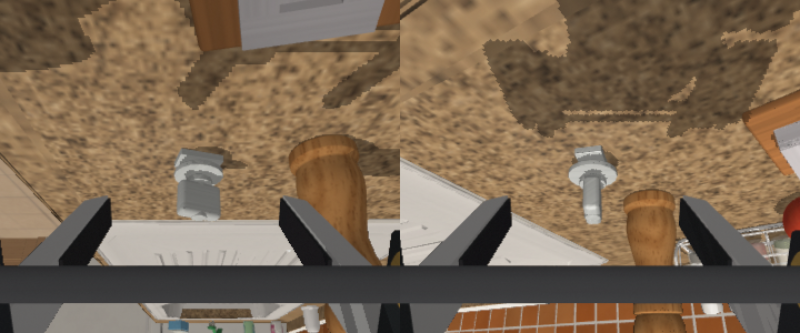

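```bash
cat > fit.py <<'E'
from h import *
from scipy.optimize import least_squares
def rect(Q,L,W,x0):
    def sd(p):
        c,s=np.cos(p[2]),np.sin(p[2]);d=Q-p[:2];x=abs(d@[c,s])-L/2;y=abs(d@[-s,c])-W/2
        return np.hypot(np.maximum(x,0),np.maximum(y,0))+np.minimum(np.maximum(x,y),0)
    f=min((least_squares(sd,[*x0,a],loss="soft_l1",f_scale=.001) for a in np.arange(0,np.pi,.3)),key=lambda f:f.cost)
    f.x[2]%=np.pi; return f.x.round(4),np.abs(sd(f.x)).mean().round(5),len(Q)
if __name__=="__main__":
    A=[]
    for n in("w1","w2"):
        c=load(n);P=cloud(c).reshape(-1,3);P=P[np.hypot(P[:,0]-.492,P[:,1]+.194)<.04];
        A.append(P);z=P[:,2];print(n,"table z",np.median(z[abs(z)<.004]).round(4),"top",np.percentile(z,99.5).round(4))
    for P in A+[np.vstack(A)]:
        z=P[:,2]
        print("head",rect(P[(z>.0025)&(z<.0062)][:,:2],.040,.024,(.492,-.194)))
        print("wing",rect(P[(z>.034)&(z<.054)][:,:2],.038,.014,(.492,-.194)))
    for n in("w1","w2"):
        a=cv2.imread(f"pics/{n}.png");c=load(n);u,v=map(int,proj(c,[.492,-.194,.02]))
        cv2.imwrite(f"pics/{n}z.png",cv2.resize(a[v-40:v+40,u-40:u+40],(400,400),interpolation=2));print(n,u,v)
    cv2.imwrite("pics/wz.png",np.hstack([cv2.imread("pics/w1z.png"),cv2.imread("pics/w2z.png")]))
E
python3 fit.py
```

```text
w1 table z -0.0002 top 0.0593
w2 table z -0.0 top 0.0596
head (array([ 0.496 , -0.1989,  2.8392]), np.float64(0.00055), 156)
wing (array([ 0.4961, -0.1989,  2.6821]), np.float64(0.00046), 756)
head (array([ 0.4956, -0.1984,  2.8278]), np.float64(0.00039), 92)
wing (array([ 0.4958, -0.1985,  2.6728]), np.float64(0.0005), 331)
head (array([ 0.4956, -0.1987,  2.8344]), np.float64(0.00051), 248)
wing (array([ 0.4958, -0.1988,  2.6818]), np.float64(0.00048), 1087)
w1 274 216
w2 275 216
```

View pics/wz.png

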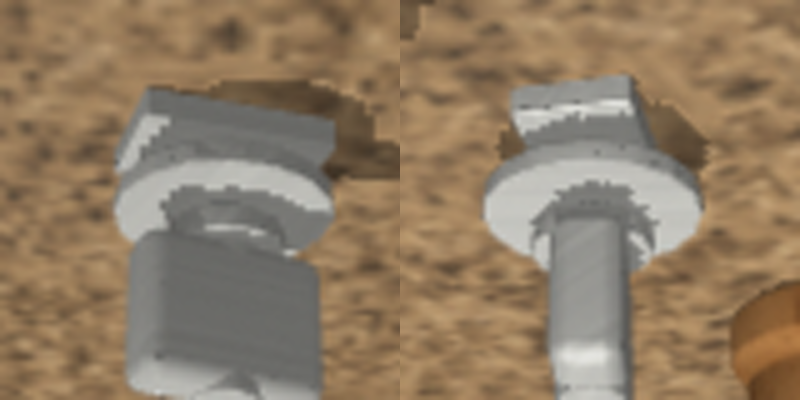

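Both views show the wing, collar and head cleanly, and the rectangle fits agree to about 0.5 mm and 0.01 rad. The stop's axis is at (.4957, -.1987), with the head at 2.834 rad and the wing at 2.682. Next I'll measure the rail.

```bash
python3 - <<'E'
from h import *
r.servo_line(np.array(status.current_eef_pos())+[0,0,.12],rate=.2)
from fit import rect
a=1.742;ex=np.array([np.cos(a),np.sin(a)]);b=np.array([.522,.065])
A=[]
for n,x in(("r1",-.06),("r2",.04)):
    T=[*(b+x*ex),.029]
    for az in(180,150,210,90,270):
        p,o=look(T,np.radians(az),np.radians(65),.3,True)
        if solver.ik(p,o) is not None: break
    r.move_to(p,o); c=wrist(n); P=cloud(c); A.append(P[c["z_map"]>0]); print(n,az,status.current_time())
for P in A+[np.vstack(A)]:
    z=P[:,2];d=P[:,:2]-b;lx=d@ex;ly=d@[-ex[1],ex[0]]
    near=(abs(lx)<.16)&(abs(ly)<.08)
    k=near&(z>.020)&(z<.045);top=near&(z>.026)&(z<.032)
    print("railtop z",np.median(z[top]).round(4),k.sum(),"block z",np.median(z[near&(z>.033)&(z<.042)]).round(4), "base z",np.median(z[near&(z>.006)&(z<.012)]).round(4))
    # angle/centre from minAreaRect of rail top and of base
    for m in(k,near&(z>.005)&(z<.045)):
        R=cv2.minAreaRect((P[m][:,:2]*1000).astype(np.float32));print(np.round(R[0],1),np.round(R[1],1),round(R[2],2))
E
python3 -c "
import cv2,numpy as np
cv2.imwrite('pics/r12.png',cv2.resize(np.hstack([cv2.imread(f'pics/{n}.png') for n in('r1','r2')]),(800,300)))"
```

```text
Traceback (most recent call last):
workcell.PlanningError: the arm cannot follow that straight line within its joint ranges
[ WARN:0@0.027] global loadsave.cpp:275 findDecoder imread_('pics/r1.png'): can't open/read file: check file path/integrity
[ WARN:0@0.027] global loadsave.cpp:275 findDecoder imread_('pics/r2.png'): can't open/read file: check file path/integrity
Traceback (most recent call last):
cv2.error: OpenCV(4.12.0) :-1: error: (-5:Bad argument) in function 'resize'
> Overload resolution failed:
>  - src data type = object is not supported
>  - Expected Ptr<cv::UMat> for argument 'src'
```

```bash
python3 - <<'E'
from h import *
r.move_to([.35,0,.3],q(np.pi/2))
a=1.742;ex=np.array([np.cos(a),np.sin(a)]);b=np.array([.522,.065])
A=[]
for n,x in(("r1",-.06),("r2",.04)):
    T=[*(b+x*ex),.029]
    for az in(180,150,210,90,270):
        p,o=look(T,np.radians(az),np.radians(65),.3,True)
        if solver.ik(p,o) is not None: break
    r.move_to(p,o); c=wrist(n); P=cloud(c); A.append(P[c["z_map"]>0]); print(n,az,p.round(3),status.current_time())
for P in A+[np.vstack(A)]:
    z=P[:,2];d=P[:,:2]-b;lx=d@ex;ly=d@[-ex[1],ex[0]]
    near=(abs(lx)<.16)&(abs(ly)<.08)
    k=near&(z>.020)&(z<.045);top=near&(z>.026)&(z<.032)
    print("railtop z",np.median(z[top]).round(4),k.sum(),"block z",np.median(z[near&(z>.033)&(z<.042)]).round(4), "base z",np.median(z[near&(z>.006)&(z<.012)]).round(4))
    for m in(k,near&(z>.005)&(z<.045)):
        R=cv2.minAreaRect((P[m][:,:2]*1000).astype(np.float32));print(np.round(R[0],1),np.round(R[1],1),round(R[2],2))
cv2.imwrite('pics/r12.png',cv2.resize(np.hstack([cv2.imread(f'pics/{n}.png') for n in('r1','r2')]),(800,300)))
E
```

```text
r1 180 [0.507 0.006 0.139] 7.8333
r2 180 [0.49  0.104 0.139] 8.3667
railtop z 0.0291 11239 block z 0.0371 base z 0.0101
[526.   68.1] [ 63.4 231.2] 10.24
[525.7  67.5] [110.2 259.9] 10.24
railtop z 0.029 9846 block z 0.0371 base z 0.01
[526.1  67.6] [ 63.3 230.7] 10.24
[525.7  68.1] [109.9 259.7] 10.19
railtop z 0.029 21085 block z 0.0371 base z 0.01
[526.1  68. ] [ 63.4 231.5] 10.24
[525.6  67.7] [110.2 260.4] 10.24
```

View pics/r12.png

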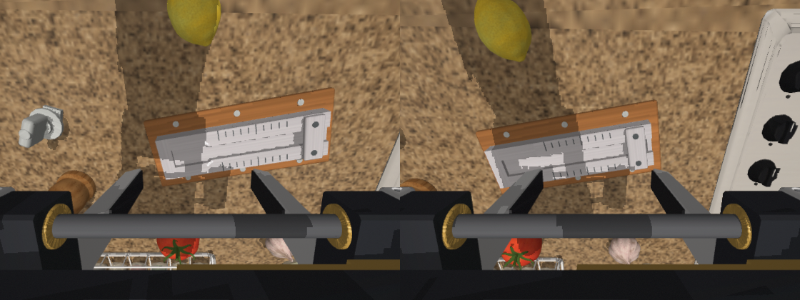

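```bash
python3 - <<'E'
from h import *
a=np.radians(100.24);ex=np.array([np.cos(a),np.sin(a)]);ey=np.array([-ex[1],ex[0]]);b=np.array([.5259,.0678])
for n in("r1","r2"):
    c=load(n);P=cloud(c)[c["z_map"]>0];z=P[:,2];x=(P[:,:2]-b)@ex*1e3;y=(P[:,:2]-b)@ey*1e3
    for lo,hi in((-90,-75),(-70,-55),(-40,-10),(0,30),(40,70)):
        m=(x>lo)&(x<hi)&(z>.0275)&(z<.031)
        yp=y[m&(y>0)];yn=y[m&(y<0)]; print(n,lo,hi,"slot",np.round([np.percentile(yn,99),np.percentile(yp,1)],1) if len(yp)*len(yn) else 0, "outer",(yn.min().round(1),yp.max().round(1)) if len(yp)*len(yn) else 0)
    m=(z>.035)&(z<.039)&(abs(y)<30)&(abs(x)<120);print("block x",np.percentile(x[m],[1,99]).round(1))
    m=(z>.010)&(z<.021)&(abs(y)<8)&(abs(x)<105);print("cavity x",np.percentile(x[m],[1,99]).round(1))
    m=(z>.028)&(z<.031)&(abs(y)<30)&(x<-80);print("rail min x",x[m].min().round(1))
E
```

```text
r1 -90 -75 slot [-13.3  13.5] outer (np.float64(-207.3), np.float64(31.3))
r1 -70 -55 slot [-13.3  13.5] outer (np.float64(-207.0), np.float64(181.4))
r1 -40 -10 slot [-10.3  10.6] outer (np.float64(-31.4), np.float64(145.4))
r1 0 30 slot [-10.4  10.5] outer (np.float64(-199.6), np.float64(31.3))
r1 40 70 slot [-10.3  10.7] outer (np.float64(-179.6), np.float64(31.1))
block x [ 79.8 104.2]
cavity x [-97.4  85.7]
rail min x -270.6
r2 -90 -75 slot [-13.3  13.5] outer (np.float64(-208.4), np.float64(31.0))
r2 -70 -55 slot [-204.7   13.4] outer (np.float64(-209.1), np.float64(31.3))
r2 -40 -10 slot [-10.7  10.5] outer (np.float64(-31.4), np.float64(190.3))
r2 0 30 slot [-10.6  10.5] outer (np.float64(-198.7), np.float64(31.2))
r2 40 70 slot [-10.5  10.5] outer (np.float64(-182.8), np.float64(31.5))
block x [ 80.2 104.5]
cavity x [-101.2   79.4]
rail min x -115.5
```

```bash
cat >> h.py <<'E'
RA=np.radians(100.24);EX=np.array([np.cos(RA),np.sin(RA)]);EY=np.array([-EX[1],EX[0]]);RB=np.array([.5259,.0678])
def rp(x,z,y=0): return np.array([*(RB+x*EX+y*EY),z])
E
python3 - <<'E'
from h import *
S=[.4957,-.1987,.032]
for n,p,ys in(("grasp",S,(1.111,1.111+np.pi,1.111-np.pi)),("entry",rp(-.073,.06),(.0265,.0265+np.pi)),("home",rp(.058,.06),np.arange(-3.6,3.3,.4))):
    for y in ys:
        j=solver.ik(p,q(y));print(n,round(y,2),None if j is None else np.round(j,2))
E
```

```text
grasp 1.11 [-0.49  0.15  1.65 -0.    1.34 -1.6 ]
grasp 4.25 [-0.49  0.15  1.65 -0.    1.34  1.54]
grasp -2.03 [-0.49  0.15  1.65 -0.    1.34  1.54]
entry 0.03 [-0.11  0.14  1.61 -0.    1.39 -0.14]
entry 3.17 None
home -3.6 [ 0.13  0.12  1.63 -0.    1.39 -2.55]
home -3.2 None
home -2.8 None
home -2.4 [0.13 0.12 1.63 0.   1.39 2.53]
home -2.0 [ 0.13  0.12  1.63 -0.    1.39  2.13]
home -1.6 [0.13 0.12 1.63 0.   1.39 1.73]
home -1.2 [ 0.13  0.12  1.63 -0.    1.39  1.33]
home -0.8 [ 0.13  0.12  1.63 -0.    1.39  0.93]
home -0.4 [ 0.13  0.12  1.63 -0.    1.39  0.53]
home -0.0 [ 0.13  0.12  1.63 -0.    1.39  0.13]
home 0.4 [ 0.13  0.12  1.63 -0.    1.39 -0.27]
home 0.8 [ 0.13  0.12  1.63 -0.    1.39 -0.67]
home 1.2 [ 0.13  0.12  1.63 -0.    1.39 -1.07]
home 1.6 [ 0.13  0.12  1.63 -0.    1.39 -1.47]
home 2.0 [ 0.13  0.12  1.63 -0.    1.39 -1.87]
home 2.4 [ 0.13  0.12  1.63  0.    1.39 -2.27]
home 2.8 None
home 3.2 None
```

```bash
python3 - <<'E'
from h import *
S=np.array([.4957,-.1987,.032]);o=q(1.111)
eoat.move_gripper(.05,40)
r.move_to(S+[0,0,.14],o)
f0=np.array(status.current_ft_force());print(f0.round(2),np.round(status.current_ft_torque(),3))
print(r.servo_line(S,rate=.12,stop_force=6))
f1=np.array(status.current_ft_force());print(f1.round(2),status.current_eef_pos())
eoat.move_gripper(.0,40); print("gap",status.current_finger_gap(),np.round(status.current_ft_force(),2),status.current_time())
r.servo_line(S+[0,0,.06],rate=.12)
print(np.round(status.current_ft_force(),2),"gap",status.current_finger_gap())
wy=.0265
p=rp(-.073,.032+.052)
r.servo_line([p[0],p[1],S[2]+.06],rate=.2,orientation=q(wy))
r.servo_line(p,rate=.1)
c=wrist("g1");print(status.current_time(),status.current_eef_pos(),p)
a=c["color"][:,:,::-1];u,v=map(int,proj(c,rp(-.073,.045)));print(u,v)
cv2.imwrite("pics/g1z.png",cv2.resize(a[max(0,v-110):v+110,u-150:u+150],None,fx=2.6,fy=2.6,interpolation=2))
E
```

```text
[0.97 0.44 0.43] [0.008 0.006 0.001]
False
[0.03 0.62 0.09] [ 0.49642735 -0.19904679  0.03302426]
gap 0.01374795662409221 [-0.38  0.14  0.89] 12.325
[ 0.04 -0.33 -2.37] gap 0.013865345927779268
14.5917 [ 0.53835806 -0.00439713  0.08331762] [ 0.53887734 -0.00403724  0.084     ]
276 231
```

View pics/g1z.png

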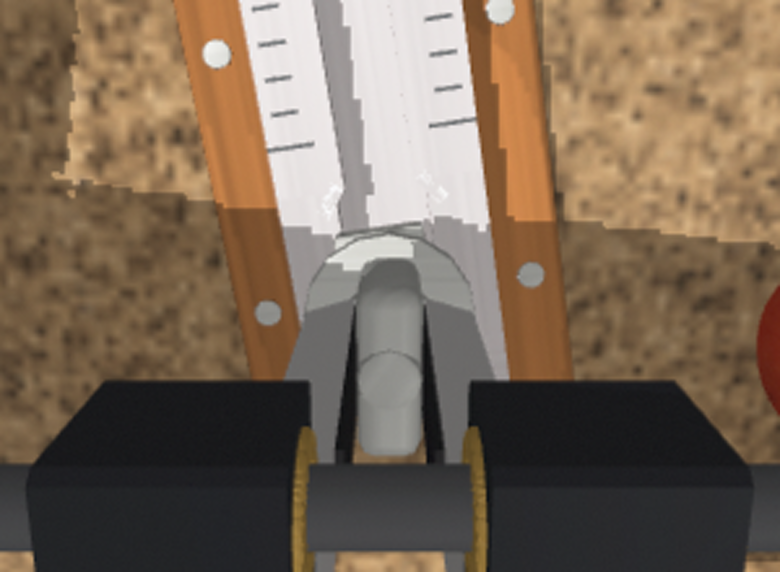

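```bash
python3 - <<'E'
from h import *
from scipy.optimize import least_squares
print(status.current_eef_pos(),Ro.from_quat(status.current_orientation()).as_matrix().round(4).tolist(),rp(-.073,0))
c=load("g1");P=cloud(c);e=np.array([.53836,-.0044])
d=np.hypot(P[...,0]-e[0],P[...,1]-e[1])
m=(c["z_map"]>0)&(P[...,2]>.058)&(P[...,2]<.078)&(d<.035)
z=P[m][:,2];print(m.sum(),np.percentile(z,[5,25,50,75,95]).round(4))
m2=m&(P[...,2]>.064)&(P[...,2]<.0745)
# outer boundary: for each image column the first (topmost) collar pixel
pts=[]
for u in range(560):
    vv=np.where(m2[:,u])[0]
    if len(vv): pts.append(P[vv[0],u])
pts=np.array(pts);k=pts[:,2].round(4)
f=least_squares(lambda p:np.hypot(*(pts[:,:2]-p).T)-.022,e,loss="soft_l1",f_scale=.0007)
print("collar",f.x.round(4),np.abs(f.fun).mean().round(4),len(pts),"offset in rail",((f.x-RB)@EX).round(4),((f.x-RB)@EY).round(4))
# rail re-measured in the same view: slot edges
lx=(P[...,:2]-RB)@EX;ly=(P[...,:2]-RB)@EY
t=(c["z_map"]>0)&(abs(P[...,2]-.029)<.0015)&(lx>-.03)&(lx<.05)
for s in(1,-1):
    k=t&(ly*s>0)&(abs(ly)<.035);print("edge",s,np.percentile(abs(ly[k]),[1,99]).round(4))
E
```

```text
[ 0.53835806 -0.00439713  0.08331762] [[0.0259, -0.0014, 0.9997], [-0.9997, 0.0001, 0.0259], [-0.0002, -1.0, -0.0014]] [ 0.53887734 -0.00403724  0.        ]
987 [0.0688 0.0702 0.0707 0.0711 0.0717]
collar [ 0.5382 -0.0044] 0.0002 66 offset in rail -0.0732 0.0007
edge 1 [0.0101 0.0303]
edge -1 [0.0112 0.0313]
```

```bash
cat >> h.py <<'E'
OFF=-.0011
def st(): 
    p=np.array(status.current_eef_pos());d=p[:2]-RB
    return "x %.4f y %.4f z %.4f"%(d@EX,d@EY,p[2]),"F rail",[round(float(v),1) for v in (np.array(status.current_ft_force())[:2]@EX,np.array(status.current_ft_force())[:2]@EY,status.current_ft_force()[2])],"Tz %.3f"%status.current_ft_torque()[2],"t %.1f"%status.current_time()
E
python3 - <<'E'
from h import *
r.servo_line(rp(-.073,.084,OFF),rate=.05); print(st())
r.servo_line(rp(-.073,.068,OFF),rate=.08); print(st())
print(r.servo_line(rp(-.073,.0445,OFF),rate=.02,stop_force=4)); print(st())
E
```

```text
('x -0.0731 y -0.0013 z 0.0842', 'F rail', [0.1, -1.1, -2.5], 'Tz -0.002', 't 14.8')
('x -0.0727 y -0.0002 z 0.0666', 'F rail', [-0.4, 0.2, -2.2], 'Tz 0.094', 't 15.2')
True
('x -0.0729 y -0.0009 z 0.0456', 'F rail', [0.3, 0.6, 4.7], 'Tz -0.036', 't 16.2')
```

```bash
python3 - <<'E'
from h import *
z=status.current_eef_pos()[2]
for i in range(8):
    z+=.0003; r.servo_line(rp(-.073,z,OFF),rate=.02); r.wait(.05); print(round(z,4),st())
    if status.current_ft_force()[2]<-.3: break
E
```

```text
0.0459 ('x -0.0731 y -0.0014 z 0.0459', 'F rail', [0.3, -1.4, 0.8], 'Tz -0.027', 't 16.6')
0.0462 ('x -0.0730 y -0.0012 z 0.0460', 'F rail', [-0.1, -1.2, 0.7], 'Tz 0.001', 't 16.9')
0.0465 ('x -0.0729 y -0.0007 z 0.0461', 'F rail', [-0.5, -1.1, -2.0], 'Tz -0.006', 't 17.2')
```

```bash
python3 - <<'E'
from h import *
print(r.servo_line(rp(-.035,.0465,OFF),rate=.03,stop_force=8)); print(st())
print(r.servo_line(rp(.048,.0465,OFF),rate=.05,stop_force=8)); print(st())
if status.current_eef_pos()[1]>rp(.046,0)[1]:
    print(r.servo_line(rp(.062,.0465,OFF),rate=.015,stop_force=4)); print(st()); r.wait(.1);print(st())
E
```

```text
False
('x -0.0352 y -0.0011 z 0.0465', 'F rail', [-0.4, 0.5, -2.2], 'Tz 0.003', 't 18.6')
False
('x 0.0477 y -0.0011 z 0.0465', 'F rail', [-0.2, -0.1, -2.4], 'Tz -0.039', 't 20.4')
True
('x 0.0574 y -0.0009 z 0.0458', 'F rail', [-1.5, -1.1, 1.6], 'Tz -0.015', 't 21.1')
('x 0.0574 y -0.0009 z 0.0458', 'F rail', [-0.9, -0.9, 2.9], 'Tz -0.038', 't 21.2')
```

```bash
python3 - <<'E'
from h import *
x=.0574
r.servo_line(rp(x,.0463,OFF),rate=.01); r.wait(.05); print(st())
for i in range(8):
    x+=.0004; r.servo_line(rp(x,.0463,OFF),rate=.01); r.wait(.05); print(round(x,4),st())
    if np.array(status.current_ft_force())[:2]@EX<-3: break
E
```

```text
('x 0.0574 y -0.0009 z 0.0461', 'F rail', [-1.2, -1.1, -0.1], 'Tz 0.040', 't 21.6')
0.0578 ('x 0.0575 y -0.0010 z 0.0462', 'F rail', [-2.0, 0.8, 0.3], 'Tz -0.010', 't 21.9')
0.0582 ('x 0.0576 y -0.0009 z 0.0462', 'F rail', [-3.3, -0.4, -0.1], 'Tz 0.007', 't 22.2')
```

```bash
cat >> h.py <<'E'
def turn(yaw,end,step,x=.058,z=.0463,stop=.2,log=1,off=OFF):
    """clockwise in small steps, letting z follow the force; stops on a static torque"""
    i=0
    while yaw>end+1e-6:
        yaw=max(end,yaw-step); r.servo_line(rp(x,z,off),rate=.02,orientation=q(yaw)); r.wait(.05)
        F=[];T=[]
        for _ in range(4): F.append(status.current_ft_force());T.append(status.current_ft_torque()[2]);r.wait(.012)
        F=np.mean(F,0);T=np.mean(T);fx=F[:2]@EX
        z+=np.clip((F[2]-.5)*3e-5,-.0003,.0003)
        i+=1
        if i%log==0 or T>stop: print("yaw %.3f z %.4f Fx %.1f Fy %.1f Fz %.1f Tz %.3f t %.1f"%(yaw,z,fx,F[:2]@EY,F[2],T,status.current_time()))
        if T>stop or abs(F).max()>14: break
    return yaw,z
E
python3 - <<'E'
from h import *
eoat.move_gripper(0,55)
print(turn(.0265,-1.40,.12))
E
```

```text
yaw -0.093 z 0.0463 Fx -5.1 Fy 1.7 Fz -0.0 Tz 0.036 t 22.8
yaw -0.213 z 0.0463 Fx -5.0 Fy 3.2 Fz 0.8 Tz -0.000 t 23.1
yaw -0.334 z 0.0463 Fx -4.6 Fy 3.2 Fz 0.8 Tz 0.022 t 23.5
yaw -0.454 z 0.0463 Fx -5.0 Fy 3.1 Fz 0.8 Tz 0.038 t 23.8
yaw -0.574 z 0.0463 Fx -4.6 Fy 3.2 Fz 0.8 Tz -0.009 t 24.2
yaw -0.694 z 0.0463 Fx -4.4 Fy 3.0 Fz 0.9 Tz 0.043 t 24.5
yaw -0.814 z 0.0463 Fx -4.5 Fy 3.1 Fz 0.5 Tz 0.015 t 24.9
yaw -0.933 z 0.0463 Fx -4.6 Fy 2.9 Fz 0.9 Tz -0.006 t 25.2
yaw -1.054 z 0.0463 Fx -4.5 Fy 2.4 Fz 0.6 Tz 0.008 t 25.6
yaw -1.174 z 0.0464 Fx -4.2 Fy 2.6 Fz 0.7 Tz -0.000 t 25.9
yaw -1.294 z 0.0463 Fx -3.7 Fy 2.1 Fz 0.0 Tz 0.020 t 26.3
yaw -1.400 z 0.0463 Fx -4.1 Fy 2.9 Fz 0.5 Tz 0.009 t 26.6
(-1.4, np.float64(0.046340616961409564))
```

```bash
python3 - <<'E'
from h import *
print(turn(-1.4,-2.2,.08,z=.04634));print(st(),status.current_finger_gap())
E
```

```text
yaw -1.480 z 0.0463 Fx -4.3 Fy 3.0 Fz 0.1 Tz 0.027 t 27.0
yaw -1.560 z 0.0463 Fx -4.1 Fy 3.2 Fz -0.2 Tz 0.045 t 27.3
yaw -1.640 z 0.0463 Fx -4.4 Fy 3.0 Fz -0.2 Tz -0.013 t 27.6
yaw -1.720 z 0.0463 Fx -4.2 Fy 3.9 Fz 0.4 Tz 0.021 t 28.0
yaw -1.800 z 0.0463 Fx -3.9 Fy 3.3 Fz 0.1 Tz 0.009 t 28.3
yaw -1.880 z 0.0463 Fx -3.9 Fy 3.9 Fz 0.2 Tz -0.013 t 28.6
yaw -1.960 z 0.0462 Fx -3.5 Fy 3.5 Fz -0.2 Tz -0.027 t 29.0
yaw -2.040 z 0.0462 Fx -3.6 Fy 3.3 Fz 0.1 Tz -0.025 t 29.3
yaw -2.120 z 0.0462 Fx -3.6 Fy 3.8 Fz -0.4 Tz -0.021 t 29.6
yaw -2.200 z 0.0462 Fx -3.4 Fy 3.5 Fz -0.5 Tz -0.014 t 30.0
(-2.2, np.float64(0.04617056690367331))
('x 0.0583 y -0.0002 z 0.0457', 'F rail', [-3.4, 3.4, -0.5], 'Tz -0.061', 't 30.0') 0.01377637954043434
```

```bash
python3 - <<'E'
from h import *
from fit import rect
eoat.move_gripper(.045,55); r.wait(.1); print(st())
p=np.array(status.current_eef_pos()); r.servo_line(p+[0,0,.09],rate=.2)
r.servo_line(rp(.058,p[2]+.09,OFF),rate=.05,orientation=q(-2.2+np.pi/2))
r.servo_line(rp(.058,p[2]+.09,OFF),rate=.05,orientation=q(-2.2+np.pi))
r.wait(.1);c=wrist("h1");P=cloud(c);P=P[(c["z_map"]>0)];h=rp(.058,0)[:2]
P=P[np.hypot(*(P[:,:2]-h).T)<.03];z=P[:,2];print("top",np.percentile(z,99.5).round(4))
f=rect(P[(z>.046)&(z<.066)][:,:2],.038,.014,h);print(f,"rail xy",((f[0][:2]-RB)@EX).round(4),((f[0][:2]-RB)@EY).round(4),"pred wing",(-2.2-np.pi/2)%np.pi)
print(st())
u,v=map(int,proj(c,rp(.058,.045)));a=c["color"][:,:,::-1]
cv2.imwrite("pics/h1z.png",cv2.resize(a[max(0,v-75):v+75,max(0,u-100):u+100],None,fx=3.8,fy=3.8,interpolation=2))
E
```

```text
('x 0.0580 y -0.0012 z 0.0462', 'F rail', [-1.0, -0.6, -0.3], 'Tz 0.020', 't 30.7')
top 0.2745
(array([0.5164, 0.125 , 2.571 ]), np.float64(0.00036), 61) rail xy 0.058 -0.0008 pred wing 2.5123889803846895
('x 0.0580 y -0.0011 z 0.1362', 'F rail', [-0.6, 0.3, 0.5], 'Tz -0.004', 't 34.9')
```

View pics/h1z.png

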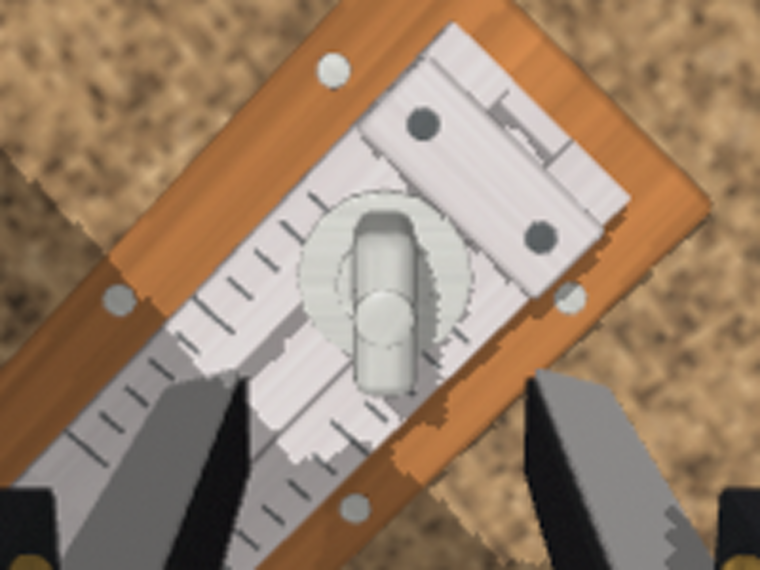

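The stop is seated at home: the collar is centred at about (385,275) in the crop, and its rim is at the block face. The wing is aligned with the jaws. I'll regrasp and finish tightening.

```bash
python3 - <<'E'
from h import *
o=-.0010
print(r.servo_line(rp(.058,.0462,o),rate=.1,orientation=q(-2.2+np.pi),stop_force=8)); print(st())
eoat.move_gripper(0,55); print(st(),status.current_finger_gap())
print(turn(-2.2+np.pi,-2.2+np.pi-.95,.03,z=.0462,stop=.17,off=o)); print(st())
r.wait(.1);print(st())
E
```

```text
False
('x 0.0580 y -0.0017 z 0.0471', 'F rail', [0.4, -0.3, 0.6], 'Tz -0.041', 't 36.0')
('x 0.0577 y -0.0008 z 0.0464', 'F rail', [-1.7, 2.1, 1.7], 'Tz 0.027', 't 36.5') 0.013905600215340121
yaw 0.912 z 0.0463 Fx -1.9 Fy 2.4 Fz 2.7 Tz 0.048 t 36.9
yaw 0.882 z 0.0463 Fx -3.4 Fy 2.9 Fz 2.7 Tz 0.089 t 37.2
yaw 0.852 z 0.0464 Fx -3.2 Fy 3.4 Fz 2.8 Tz 0.131 t 37.5
yaw 0.822 z 0.0465 Fx -3.4 Fy 3.5 Fz 2.4 Tz 0.089 t 37.9
yaw 0.792 z 0.0465 Fx -3.7 Fy 3.4 Fz 2.0 Tz 0.100 t 38.2
yaw 0.762 z 0.0465 Fx -3.9 Fy 3.6 Fz 1.7 Tz 0.147 t 38.5
yaw 0.732 z 0.0466 Fx -3.7 Fy 3.7 Fz 1.7 Tz 0.106 t 38.9
yaw 0.702 z 0.0466 Fx -4.4 Fy 2.9 Fz 1.2 Tz 0.116 t 39.2
yaw 0.672 z 0.0466 Fx -3.8 Fy 3.1 Fz 1.2 Tz 0.119 t 39.5
yaw 0.642 z 0.0466 Fx -3.6 Fy 3.4 Fz 1.1 Tz 0.121 t 39.9
yaw 0.612 z 0.0467 Fx -4.3 Fy 3.0 Fz 1.2 Tz 0.133 t 40.2
yaw 0.582 z 0.0467 Fx -4.0 Fy 3.2 Fz 1.3 Tz 0.129 t 40.5
yaw 0.552 z 0.0467 Fx -4.1 Fy 3.1 Fz 1.1 Tz 0.153 t 40.9
yaw 0.522 z 0.0467 Fx -4.1 Fy 3.1 Fz 1.2 Tz 0.135 t 41.2
yaw 0.492 z 0.0468 Fx -4.1 Fy 3.0 Fz 1.6 Tz 0.104 t 41.5
yaw 0.462 z 0.0468 Fx -4.6 Fy 3.8 Fz 0.9 Tz 0.109 t 4
[... 323 characters left out ...]
Fz 1.0 Tz 0.133 t 43.9
yaw 0.252 z 0.0468 Fx -4.1 Fy 3.4 Fz 0.6 Tz 0.130 t 44.2
yaw 0.222 z 0.0468 Fx -4.0 Fy 3.0 Fz 0.3 Tz 0.127 t 44.5
yaw 0.192 z 0.0468 Fx -3.7 Fy 3.1 Fz 0.3 Tz 0.159 t 44.9
yaw 0.162 z 0.0468 Fx -4.1 Fy 2.5 Fz 0.7 Tz 0.128 t 45.2
yaw 0.132 z 0.0468 Fx -3.7 Fy 3.2 Fz -0.1 Tz 0.130 t 45.5
yaw 0.102 z 0.0468 Fx -4.3 Fy 3.5 Fz 0.6 Tz 0.113 t 45.9
yaw 0.072 z 0.0467 Fx -4.2 Fy 2.7 Fz -0.7 Tz 0.142 t 46.2
yaw 0.042 z 0.0467 Fx -4.3 Fy 3.0 Fz -0.3 Tz 0.311 t 46.5
(0.04159265358979233, np.float64(0.04671089232385537))
('x 0.0576 y -0.0005 z 0.0459', 'F rail', [-3.7, 2.8, 0.8], 'Tz 0.290', 't 46.5')
('x 0.0576 y -0.0004 z 0.0459', 'F rail', [-4.2, 2.5, 0.1], 'Tz 0.316', 't 46.6')
```

```bash
python3 - <<'E'
from h import *
from fit import rect
eoat.move_gripper(.045); r.wait(.1); print(st())
p=np.array(status.current_eef_pos()); r.servo_line(p+[0,0,.09],rate=.2)
r.wait(.1);c=wrist("k1");P=cloud(c);P=P[(c["z_map"]>0)];h=rp(.058,0)[:2]
P=P[np.hypot(*(P[:,:2]-h).T)<.032];z=P[:,2]
f=rect(P[(z>.046)&(z<.062)][:,:2],.038,.014,h);print(f,"rail xy",((f[0][:2]-RB)@EX).round(4),((f[0][:2]-RB)@EY).round(4),"pred wing",(.0416+np.pi/2)%np.pi)
t=z[(z>.031)&(z<.037)];print("collar top",np.median(t).round(4),len(t),"wing top",np.sort(z[z<.08])[-5:].round(4));print(st())
u,v=map(int,proj(c,rp(.058,.045)));a=c["color"][:,:,::-1]
cv2.imwrite("pics/k1z.png",cv2.resize(a[max(0,v-75):v+75,max(0,u-100):u+100],None,fx=3.8,fy=3.8,interpolation=2))
cv2.imwrite("pics/top1.png",read_camera("top")["color"][:,:,::-1])
E
```

```text
('x 0.0580 y -0.0010 z 0.0468', 'F rail', [-0.0, -0.6, -0.1], 'Tz -0.015', 't 47.4')
(array([0.5161, 0.1247, 1.5717]), np.float64(0.00035), 50) rail xy 0.0577 -0.0005 pred wing 1.6123963267948966
collar top 0.0341 1065 wing top [0.0738 0.0738 0.0739 0.074  0.0742]
('x 0.0581 y 0.0003 z 0.1344', 'F rail', [-0.5, -0.4, -0.3], 'Tz -0.002', 't 48.2')
```

View pics/k1z.png

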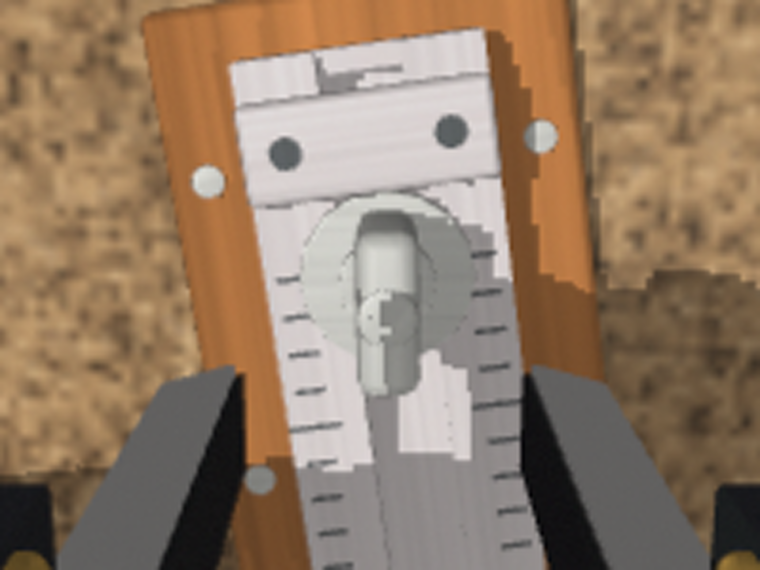

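```bash
python3 -c "
from h import *
job_done();print(status.current_time())"
```

```text
the job is handed in; nothing more can be done
the job is handed in; nothing more can be done
```

The stop is fitted in the slicing guide and tightened, and I handed the job in with the gripper open and about 90 mm clear. The robot's clock stood at about 48 s of the 69 s allowed.

- **Insertion:** I lowered the head through the entry window until the collar met the rail. A close check just before showed it about 1.1 mm off to one side, so I corrected for that first.
- **Slide:** I slid the stop along until the collar met the end block. It stopped advancing at about x = 57.6 mm in the rail's frame, against a planned 58 mm, with about 3 N of push.
- **Turning:** I only turned it after that contact: the quarter turn clockwise, then the nut. I had to release and regrasp once because the last joint would have run out of range.
- **Tightness:** I stopped when the torque, measured standing still, jumped from about 0.14 to 0.31 N m.

**Last checks after release:**
- The collar's top is at 34.1 mm, which puts it flat on the rail.
- The collar touches the end block.
- The stop's axis is at x = 57.7 mm and y = -0.5 mm in the rail's frame.

**What I could not confirm or what disagreed:**
- **Head angle:** the head is hidden under the rail, so I inferred that it is square from the turning angle and torque.
- **Nut run:** by commanded angle the nut ran 1.56 rad after the quarter turn, slightly over the stated maximum of 1.5. The camera showed the wing lagging by about 0.06 rad at the regrasp, which would account for it.
- **First-grasp torque:** just after the quarter turn the torque read near zero, lower than the roughly 0.12 N m after the regrasp. I did not find out why.
- **Bystanders:** I saved a final overhead picture but did not look at it. I saw no sign that anything else was touched.

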